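Put the paint carrier away under the spring flap of the stay-wet box

ROBOT

A 6-joint arm with a two-finger parallel gripper is mounted at the origin on the work surface. World frame = base frame: x ahead of the robot, y to its left, z up, the work surface at z = 0. Lengths are in m, angles in rad, forces in N, time in s.
With the tool pointing down it reaches from about 0.375 to 0.925 m from the base axis. Payload 5.7 kg.
Tool frame: the origin (TCP) lies on the centre line of the jaws, within the pads' length; the fingertips stand 17 mm ahead of it and the grasp point (between the pads) lies 2 mm behind it; z points along the fingers, y is the line along which they close (so a half turn about z gives the same grasp; the last joint's range is limited). The gripper opens to 85 mm and grips with 20 to 120 N. Pads are 22 mm wide; open, the fingers measure 114 mm over their backs; the gripper's body (76 mm by 85 mm) begins 54 mm behind the grasp point. The pads swing forward as they close: fully open they stand 13 mm farther back than shut.
Start: joints at [1.014, 0.359, 1.51, -0, 1.272, -0.115], TCP at [0.257, 0.542, 0.248] pointing down, gripper open.
Joint ranges: [-2.97, 2.97], [-1.01, 2.36], [0.21, 2.38], [-0.96, 4.11], [0.2, 2.71], [-2.98, 2.98]. Speed limits (rad/s): [2.39, 2.39, 3.14, 3.14, 3.14, 3.14].

INTERFACE

Orientations are given as a unit quaternion [x, y, z, w].
In Python, from bench import move_to, servo_line, goto_joints, set_gripper, dwell, solve_ik, get_state, get_image, IKError, sign_off gives the robot as it stands. Calls block until the motion is done:
- move_to(position, orientation): joint-space move of the TCP to a pose.
- servo_line(position, max_speed=0.15, rot=None, contact_N=None): straight line of the TCP; rot=None keeps the orientation; max_speed is the mean speed in m/s. With contact_N (N) it stops when the force on the tool has changed by that much, and returns True; else False.
- goto_joints(angles): joint-space move.
- set_gripper(opening, squeeze=None): opening from 0.0 (shut) to 1.0 (fully open); squeeze is the grip in N (None keeps the last); returns when the fingers have stopped.
- dwell(seconds).
- solve_ik(position, orientation): joint angles nearest the present ones, or None.
- get_state(): the state.
- get_image(name): name is "scene" or "top" or "wrist"; returns a dict with "img" (400x640x3 uint8, blue, green, red), "mtx" (3x3 intrinsics, pixels), "rvec" (rotation vector, rad) and "tvec" (3), from world to camera coordinates, as OpenCV has them. Camera axes: x right, y down, z forward; pixel columns grow to the right and rows downward; lengths in m; the calibration is good to about 2 mm. A picture is of the moment at which its call begins. There is no depth.
A pose or a line that the arm cannot do raises IKError and nothing moves.
- sign_off(): hands the job in; it is judged then, once.
The state is a dict: "time_s": time; "q": joint angles; "joint_velocities": joint speeds; "joint_torque": joint torques, N m; "eef_pos": TCP position; "ee_rot": TCP orientation; "wrist_force": force on the tool from outside, world axes, zero at the start; "ft_torque": the same for the moment, N m; "finger_gap": opening from 0.0 (shut) to 1.0 (fully open); "grip_force": force on a finger pad.
Only numpy, scipy, OpenCV 4.12 (cv2) and the standard library are available. Lean on these libraries where they do the work, as an engineer would, in place of code of your own. Each camera call takes 0.05 s, during which the arm holds its last target. There are 200 camera calls.

TASK

The paints must not dry out: press the red bar down with one fingertip to hold the yellow spring flap of the paint box open, and with the other fingertip push the paint carrier along its lane all the way in under the flap. Then back off and let the flap spring fully shut behind the paint block. Push only: never pick the carrier up or tip it, and leave the other things on the table where they are.

Things in the scene. Friction and masses are not known exactly. Their poses are not given: they have to be found in the camera images.
- paintbox: White and blue paint box, fixed, turned up to 20 degrees. Origin: on the table, on the lane's centre line, at the chamber mouth (back face of the shut flap's lip). x points along the lane into the chamber, y left, z up. Floor x -190 to 79 mm, y +-30, top at z 4. Lane 48 wide, open above, guide rails up to z 14 for x -190 to -2. Blue chamber behind: walls up to z 38, covered by the flap.
- chamber_back (a point): Foot of the chamber's back wall, on the centre line: x = +70 mm in the box's frame, on the floor plate (z 4). The chamber is 48 mm wide. With the carrier against this wall the carrier's origin is at x = +40 in the box's frame; the paint block is past the flap's lip from x = +30 on.
- flap (a joint): Opening of the yellow flap (rad): 0 shut, 1.05 fully open (stop). A spring always closes it; pressing the red bar down opens it (about 5 N at first, 9 N fully open). Its lane side swings up and to the left. From 0.65 rad on, flap and lip are clear of the carrier. It covers x -4 to 74 mm, y -28 to 34 in the box's frame; only the red bar and its plate reach farther forward. Shut its top is at z 45.
- flap_hinge (a point): Point on the flap's hinge axis, at the mouth. The axis runs parallel to the lane, to its left, at y = +32 mm, z = 43 in the box's frame. Fully open the flap's edge stands 98 mm above the table.
- flap_bar (a point): Centre of the red press bar at x = -85 mm (box frame). The bar (8 mm round, with a red plate on its hinge side) runs parallel to the lane on its left, from x = -190 to +20, 40 mm from the hinge axis. Bar centre, box frame: shut y 69, z 58; at 0.9 rad y 67, z 23; fully open y 63, z 18. Below and left of it is free space. A fingertip can slide along the bar while holding it down.
- flap_lip (a point): Middle of the lower edge of the flap's lip, a yellow plate 4 mm thick (x -4 to 0 in the box's frame), 40 mm wide, hanging from the flap's front edge. Shut, its lower edge is at z = 27 mm and blocks the carrier; at the end it drops behind the paint block, over the carrier's low neck.
- carrier: Loose carrier, about 0.16 kg, in the lane in front of the flap. Origin: centre of the underside of its grey paint block (60 long, 44 wide, 34 high; orange and green cakes on top); x points to the flap. Behind it a low neck (8 high, x -30 to -70 mm), then an upright green end plate (x -70 to -78, 44 wide, 36 high), which stays outside the flap. In the lane its underside is at z 4.
- carrier_push (a point): Middle of the rear face of the carrier's green end plate (the face away from the flap), 28 mm above its underside: push here, towards the flap. Plate top is 36 mm above the underside.
- glue_stick: Bystander: yellow glue stick, 30 mm diameter, 95 high, standing. Origin: centre of its foot.
- stamp: Bystander: small wooden hand stamp, 40 mm diameter, 56 high. Origin: centre of its foot.
- paint_jar: Bystander: closed jar with a red cap, 56 mm diameter, 70 high. Origin: centre of its foot.
- brush_cup: Bystander: blue cup with brushes, 72 mm diameter, 166 high with the brushes. Origin: centre of its foot.
- clear_tray: Bystander: open clear plastic tray 130 x 130 x 50. Origin: centre of its underside.
- tape_roll: Bystander: roll of cardboard tape lying flat, 70 mm diameter, 24 high. Origin: centre of its underside.
- brush: Bystander: brush lying on the table. Origin: centre of its underside.
There are look-alikes about, which are no part of the job. There is more than one size of the carrier; the job needs the smallest.

How it is judged:
On the way, in this order (a step that is already met when the one before it is completed fails the run):
1. a fingertip holds the flap open (over 0.6 rad) while the paint block is still in front of the flap (at most 16 mm of it under the lip) (value of joint flap above 0.6 rad and contact force between the fingers and flap above 0.5 N and x of carrier in the frame of paintbox below -0.02 m), for 0.2 s.
2. the paint block is past the flap's lip while a finger still holds the flap open (value of joint flap above 0.6 rad and contact force between the fingers and flap above 0.5 N and x of carrier in the frame of paintbox above 0.032 m and y of carrier in the frame of paintbox between -0.008 and 0.008 m), for 0.1 s.
At the end, for the whole second after the job is handed in: The paint block is inside the chamber past the flap's lip (carrier origin more than 32 mm past the mouth, within 8 mm of the centre line), lying flat on the floor and at rest, and the flap is shut behind it (joint below 0.06 rad) (x of carrier in the frame of paintbox above 0.032 m and y of carrier in the frame of paintbox between -0.008 and 0.008 m and value of joint flap below 0.06 rad and height (world z) of carrier below 0.008 m and angle between carrier's own z axis and vertical below 0.06 rad and linear speed of carrier below 0.02 m/s); the robot touches nothing.
It fails at once if the carrier is lifted (more than 12 mm) or tipped (more than 0.3 rad) (height (world z) of carrier above 0.016 m or angle between carrier's own z axis and vertical above 0.3 rad).
It fails at once if another thing on the table is moved by more than 30 mm (distance of any of glue_stick, stamp, paint_jar, brush_cup, clear_tray, tape_roll, brush from where it was at the start of the episode above 0.03 m).
It also fails if it takes over 43 s, if anything falls off the work surface, if the arm or the gripper's body presses on something with over 40 N, if the wrist force passes 120 N, or if a joint passes its speed limit or range.

## Working session

There is one attempt and no reset: what is moved stays moved. The work goes in short steps, each a Python script; the robot and the scene stay as the last script left them, time stands still between calls to the robot, and variables do not carry over. Pictures are saved under pics/ and viewed, at most 10 in all, crops included, and the job is handed in when it is done.

```bash
mkdir -p pics; ls
python3 - <<'E'
from bench import *
import cv2, numpy as np, pickle
d={n:get_image(n) for n in("scene","top")}
pickle.dump(d,open("v0.pkl","wb"))
for n in d: cv2.imwrite(f"pics/{n}0.png",d[n]["img"]); print(n,d[n]["mtx"].tolist(),d[n]["rvec"],d[n]["tvec"])
s=get_state();print(s["time_s"],s["ee_rot"],s["finger_gap"])
E
```

```text
pics
scene [[375.14434562632937, 0.0, 318.19512851835697], [0.0, 375.14434562632937, 206.94319036824922], [0.0, 0.0, 1.0]] [ 1.2349691   2.15912065 -1.04182842] [ 0.27007237 -0.22277609  1.41739459]
top [[388.60271556868685, 0.0, 322.7079546522661], [0.0, 388.60271556868685, 198.44787187003408], [0.0, 0.0, 1.0]] [ 2.16745724 -2.16937413  0.13095545] [-0.02345452  0.55101948  1.04242762]
0.1 [ 2.19100898e-01  9.75701849e-01 -7.86251039e-04 -2.82455097e-04] 0.9997410683792853
```

View pics/scene0.png

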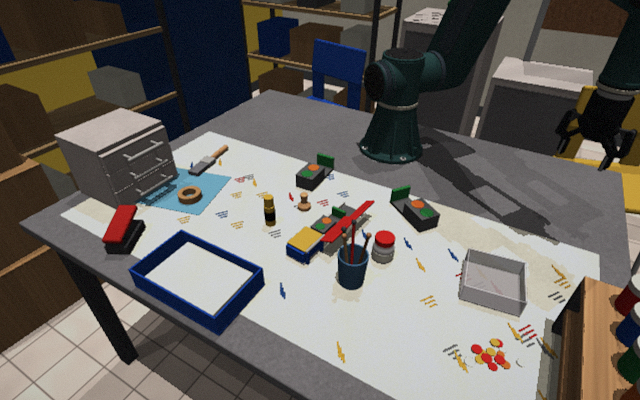

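View pics/top0.png

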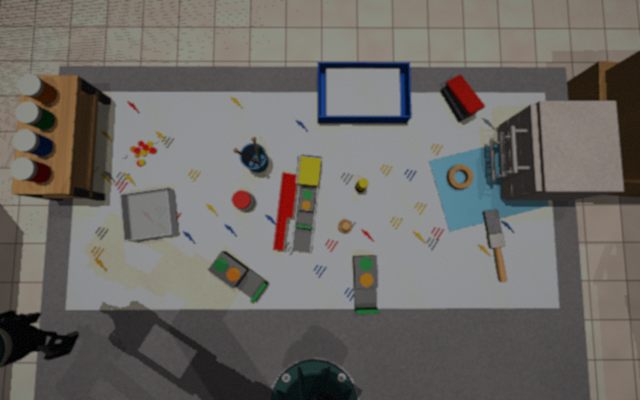

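The top view shows three carriers: one in the lane at (306,208), one loose at (240,275) and one loose at (366,283). The loose ones look larger. The paint box has its flap at (310,170) and its red bar at (286,212). Next I'll take a close crop to confirm the choice.

```bash
python3 - <<'E'
import cv2,pickle,numpy as np
d=pickle.load(open("v0.pkl","rb"))
a=d["top"]["img"][145:320,200:390]; 
b=d["scene"]["img"][140:290,260:450]
a=cv2.resize(a[:115,60:140],None,fx=5,fy=5,interpolation=cv2.INTER_CUBIC) # origin 260,145
b=cv2.resize(b[50:130,20:120],None,fx=5,fy=5,interpolation=cv2.INTER_CUBIC) # origin 280,190
cv2.imwrite("pics/ca.png",a);cv2.imwrite("pics/cb.png",b)
E
cat > h.py <<'E'
import numpy as np, cv2
def P(v,pts):
    return cv2.projectPoints(np.float64(pts).reshape(-1,1,3),v["rvec"],v["tvec"],v["mtx"],None)[0][:,0]
def ray(v,uv,z):
    R=cv2.Rodrigues(v["rvec"])[0]; t=np.ravel(v["tvec"]); c=-R.T@t
    r=R.T@np.linalg.inv(v["mtx"])@np.array([*uv,1.]); return c+r*(z-c[2])/r[2]
def tri(v1,p1,v2,p2):
    M=[v["mtx"]@np.c_[cv2.Rodrigues(v["rvec"])[0],np.ravel(v["tvec"])] for v in(v1,v2)]
    X=cv2.triangulatePoints(M[0],M[1],np.float64(p1),np.float64(p2))[:,0]; return X[:3]/X[3]
E
python3 - <<'E'
import pickle;from h import *
d=pickle.load(open("v0.pkl","rb"));t=d["top"]
for n,p,q in(("lane",(306,191),(305,228)),("l",(219,258),(262,294)),("r",(365,256),(367,311))):
    a,b=ray(t,p,.036),ray(t,q,.036);print(n,a,b,np.linalg.norm(a-b))
E
```

```text
lane [0.57107118 0.0220813  0.036     ] [0.46943212 0.02446079 0.036     ] 0.10166690996779582
l [0.38899403 0.25589846 0.036     ] [0.29365674 0.13863087 0.036     ] 0.15113201219009773
r [ 0.39365089 -0.1381362   0.036     ] [ 0.24856331 -0.14151177  0.036     ] 0.14512684160140135
```

View pics/ca.png

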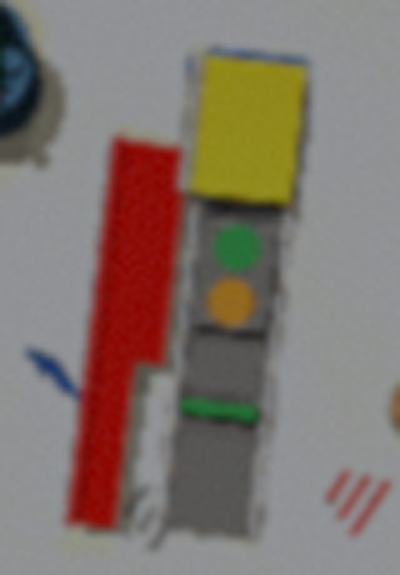

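View pics/cb.png

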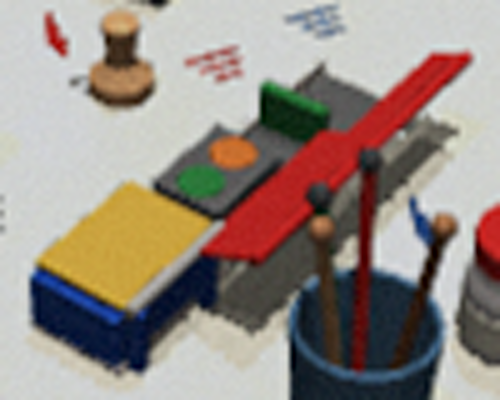

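The lane carrier is the smallest: about 102–108 mm against about 145–150 mm for the two loose ones. That matches the description, so it is the target. Next I'll fit the box pose from both views.

```bash
cat > fit.py <<'E'
import pickle;from h import *
from scipy.optimize import least_squares
d=pickle.load(open("v0.pkl","rb"));T,S=d["top"],d["scene"]
ft=lambda p:(p[0]/5-.4+260,p[1]/5-.4+145); fs=lambda p:(p[0]/5-.4+280,p[1]/5-.4+190)
# (view, pixel, box xyz mm)
O=[(T,ft((292,205)),(-4,-28,45)),(T,ft((306,63)),(74,-28,45)),(T,ft((115,135)),(20,73,58)),(T,ft((67,523)),(-190,73,58)),
(S,fs((132,182)),(-4,-28,45)),(S,fs((40,260)),(74,-28,45)),(S,fs((130,310)),(74,34,45)),(S,fs((212,235)),(-4,34,45)),(S,fs((470,57)),(-190,73,58))]
def W(p,b): c,s=np.cos(p[2]),np.sin(p[2]); b=np.array(b)/1e3; return np.array([p[0]+c*b[0]-s*b[1],p[1]+s*b[0]+c*b[1],b[2]])
def res(p): return np.ravel([P(v,W(p,b))[0]-uv for v,uv,b in O])
r=least_squares(res,[.57,.02,-.1],loss="soft_l1"); p=r.x
if __name__=="__main__":
    print("box",p,np.degrees(p[2]));print(res(p).reshape(-1,2).round(1).tolist())
    # independent heights by triangulation
    for n,a,b in(("flapFR z45",(292,205),(132,182)),("flapBR z45",(306,63),(40,260)),("barEnd z58",(67,523),(470,57))):
        X=tri(T,ft(a),S,fs(b));print(n,X.round(4))
    c,s=np.cos(p[2]),np.sin(p[2])
    # green plate top, z=40
    X=tri(T,ft((182,398)),S,fs((328,110)));print("plate front-left top",X)
    for q in((182,398),(258,406),(182,413),(258,420)):
        w=ray(T,ft(q),.040)[:2]-p[:2];print("plate",(np.array([[c,s],[-s,c]])@w*1e3).round(1))
    for n,uv,z in(("stamp",(345,226),.05),("cup",(255,157),.1),("jar",(242,201),.07),("glue",(362,185),.095)):
        w=ray(T,uv,z)[:2];print(n,w.round(3),(np.array([[c,s],[-s,c]])@(w-p[:2])*1e3).round(0))
    np.save("box.npy",p)
E
python3 fit.py
```

```text
box [ 0.59284109  0.01596986 -0.10500006] -6.016060375464239
[[0.2, -0.4], [0.3, 0.1], [-0.6, 0.3], [-0.1, 0.4], [-0.8, -0.4], [-1.4, 0.4], [0.0, 0.9], [2.2, -1.5], [0.2, 0.5]]
flapFR z45 [ 0.5847 -0.0104  0.0433]
flapBR z45 [ 0.6628 -0.0175  0.0468]
barEnd z58 [0.4127 0.108  0.0605]
plate front-left top [0.47853569 0.05041239 0.04401135]
plate [-116.    20.8]
plate [-116.1  -20.7]
plate [-124.1   19.9]
plate [-123.6  -21.6]
stamp [ 0.474 -0.084] [-108. -112.]
cup [0.652 0.153] [ 45. 143.]
jar [0.54  0.191] [-71. 168.]
glue [ 0.579 -0.126] [   1. -143.]
```

Both views agree. The box is at (0.593, 0.016) with yaw −6.0°. Triangulated heights are 43–47 mm for the flap (text says 45) and 60 mm for the bar (text says 58). The plate's rear face is at x ≈ −124, so the carrier is at about −46. The plan is one finger on the bar, the other behind the plate, with the tool tilted 12°.

```bash
cat > rb.py <<'E'
from bench import *
from h import *
from scipy.spatial.transform import Rotation as R
p=np.load("box.npy"); RB=R.from_euler("z",p[2]); th=np.radians(12); t=.017
ax=np.array([np.sin(th),0,-np.cos(th)]); y=np.array([0,1,0.]); M=np.c_[np.cross(y,ax),y,ax]
Q=(RB*R.from_matrix(M)).as_quat()
def tcp(bx,by,bz): # mid-tip in box mm -> TCP world
    return RB.apply(np.array([bx,by,bz])/1e3-t*ax)+[p[0],p[1],0]
def tip():
    s=get_state(); return (RB.inv().apply(s["eef_pos"]+t*RB.apply(ax)-[p[0],p[1],0])*1e3).round(1),s["wrist_force"].round(1) if hasattr(s["wrist_force"],"round") else s["wrist_force"],round(s["time_s"],2)
E
python3 - <<'E'
from rb import *
for x in(-143,-50):
  for z in(24,70): print(solve_ik(tcp(x,33,z),Q))
set_gripper(.64)
move_to(tcp(-145,33.5,150),Q)
servo_line(tcp(-145,33.5,85),.15)
print(tip(),get_state()["finger_gap"])
o=[get_image(n)["img"] for n in("top","scene","wrist")]
a=cv2.resize(o[0][150:270,250:350],None,fx=4,fy=4,interpolation=2);b=cv2.resize(o[1][150:270,280:400],None,fx=4,fy=4,interpolation=2);
im=np.zeros((480,880,3),np.uint8);im[:,:400]=a;im[:,400:]=b;cv2.imwrite("pics/c1.png",cv2.resize(im,(800,436)));cv2.imwrite("pics/w1.png",o[2])
E
```

```text
[ 0.00794294  0.43656283  2.1824436  -0.07563857  0.31528592 -1.38837779]
[ 0.00794294  0.32946712  2.14565061 -0.05292507  0.45888769 -1.4128427 ]
[-0.01439111  0.50424431  1.98678791 -0.04396483  0.4423292  -1.4424187 ]
[-0.01439111  0.41904628  1.95607299 -0.03552901  0.55815184 -1.45201641]
(array([-144.8,   33.9,   85.1]), array([-0.4,  0.2, -0.1]), 2.98) 0.6409200807204435
```

View wrist.

View pics/w1.png

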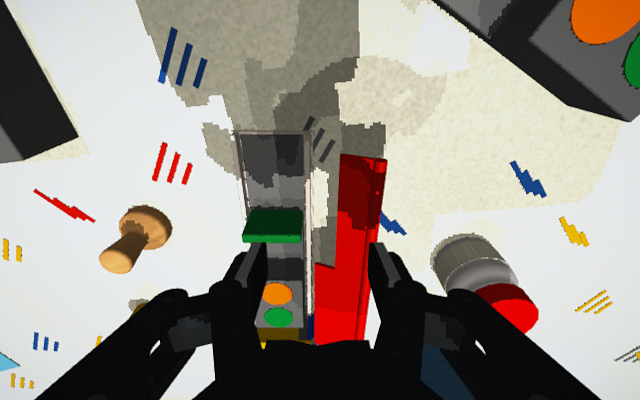

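View pics/c1.png

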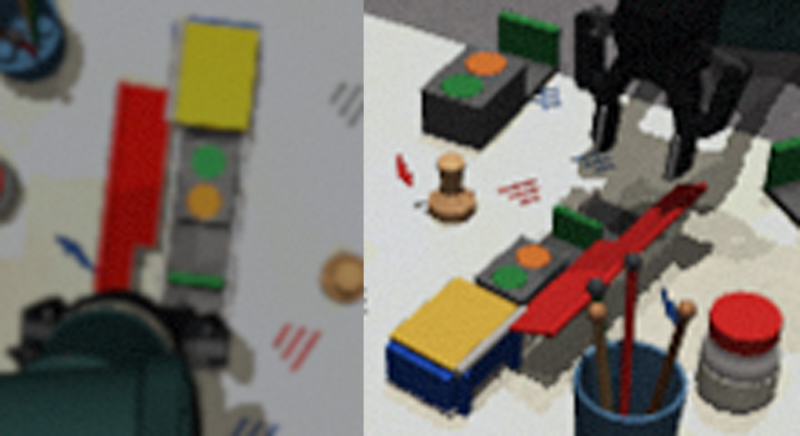

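The wrist view shows the fingertips near (258,247) and (378,247), straddling the green plate and the red bar. The camera is on the flap side, so I'll check its clearance and the tip model numerically.

Run:
```python
from rb import *
v=get_image("wrist");Rm=cv2.Rodrigues(v["rvec"])[0];c=-Rm.T@np.ravel(v["tvec"])
B=lambda w:(RB.inv().apply(w-[p[0],p[1],0])*1e3).round(1)
print("cam box",B(c))
for dz in(0,5,10):
  for by in (68-7,68+7,-1-7,-1+7):
    w=[RB.apply(np.array([x+ .0,by,85])/1e3-ax*dz/1e3+ np.array([0,0,0]))+[p[0],p[1],0] for x in(-156,-134)]
    print(dz,by,P(v,w).round(0).tolist())
bar=[RB.apply(np.array(b)/1e3)+[p[0],p[1],0] for b in((-190,65,58),(-190,73,58),(-124,22,40),(-124,-22,40))]
print(P(v,bar).round(0).tolist())
cv2.imwrite("pics/w2.png",cv2.resize(v["img"][200:340,200:440],(800,467),interpolation=2))
```

```text
cam box [-250.1   33.8  208.7]
0 61 [[368.0, 238.0], [365.0, 268.0]]
0 75 [[394.0, 238.0], [389.0, 268.0]]
0 -8 [[240.0, 238.0], [245.0, 268.0]]
0 6 [[266.0, 238.0], [269.0, 268.0]]
5 61 [[370.0, 242.0], [366.0, 273.0]]
5 75 [[397.0, 242.0], [391.0, 273.0]]
5 -8 [[237.0, 242.0], [243.0, 273.0]]
5 6 [[264.0, 242.0], [268.0, 273.0]]
10 61 [[371.0, 246.0], [368.0, 278.0]]
10 75 [[399.0, 246.0], [393.0, 278.0]]
10 -8 [[235.0, 246.0], [240.0, 278.0]]
10 6 [[262.0, 246.0], [266.0, 278.0]]
[[373.0, 160.0], [387.0, 160.0], [301.0, 235.0], [241.0, 235.0]]
```

View pics/w2.png

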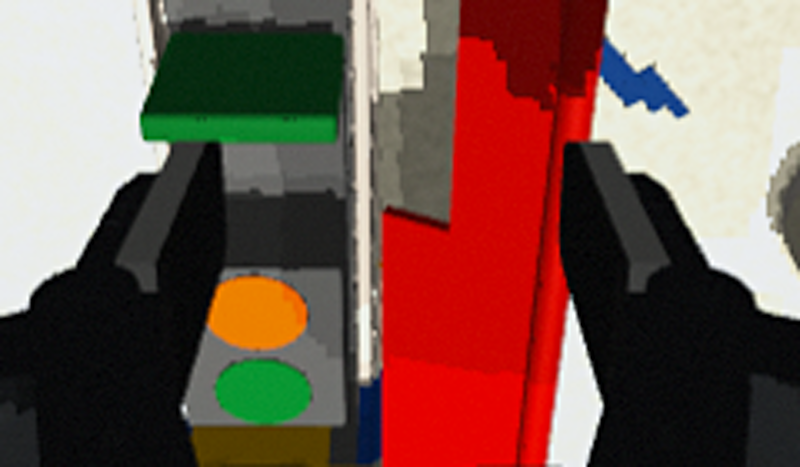

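The wrist camera is behind the gripper at box x = −250, so it is clear of the flap. The tips are about 8 mm thick: the left one covers y 61–69 and the right one −2 to 6. They sit about 6 mm further back than nominal. I'll open to 0.70, shift the midpoint to y = 35, and feel for the bar.

```bash
sed -i 's/t=.017/t=.011/' rb.py
python3 - <<'E'
from rb import *
set_gripper(.70)
servo_line(tcp(-145,35,80),.1)
print(tip())
print(servo_line(tcp(-145,35,50),.03,contact_N=2.5),tip())
E
```

```text
(array([-145.5,   34.9,   79.7]), array([-0. ,  1. ,  0.1]), 3.67)
True (array([-144.9,   35.2,   63. ]), array([-0.3,  0.7,  4.6]), 4.29)
```

Contact came within 1–2 mm of the expected bar height. I'll press the bar down to about 0.95 rad.

Run:
```python
from rb import *
for z in(45,32,26.5):
    servo_line(tcp(-145,35,z),.06); print(tip())
o=[get_image(n)["img"] for n in("top","scene","wrist")]
b=cv2.resize(o[1][150:270,280:400],None,fx=4,fy=4,interpolation=2);w=cv2.resize(o[2][130:370,200:440],(480,480))
cv2.imwrite("pics/c2.png",cv2.resize(np.hstack([b,w]),(800,400)))
```

```text
(array([-143.9,   35.3,   45.3]), array([0.6, 2.1, 6.2]), 4.75)
(array([-143.9,   34.7,   32.4]), array([-0.3, -4.1,  9.8]), 5.12)
(array([-143.5,   34.6,   27.2]), array([-0.2, -5.8, 12.6]), 5.37)
```

View pics/c2.png

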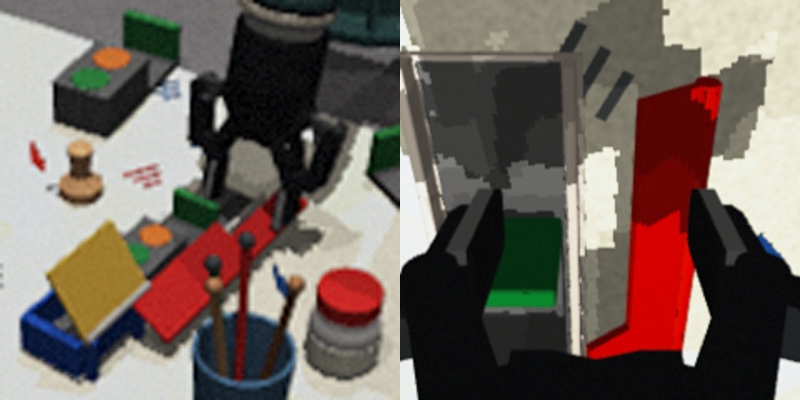

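The flap is held about 55° open, with the right finger in the lane behind the plate. Lateral force is −5.8 N, so I'll shift 2 mm inward for a safer hold, then push.

Run:
```python
from rb import *
servo_line(tcp(-140,33,26.5),.05); print(tip())
for x in(-115,-85,-58):
    servo_line(tcp(x,33,26.5),.05); print(tip())
print(servo_line(tcp(-46,33,26.5),.02,contact_N=6),tip())
o=[get_image(n)["img"] for n in("top","scene","wrist")]
b=cv2.resize(o[1][150:270,280:400],None,fx=4,fy=4,interpolation=2);w=cv2.resize(o[2][130:370,200:440],(480,480))
cv2.imwrite("pics/c3.png",cv2.resize(np.hstack([b,w]),(800,400)))
```

```text
(array([-140.6,   32.8,   26.7]), array([-3.1, -0. , 10.4]), 5.78)
(array([-116.8,   32.9,   26.3]), array([-4.3,  1.8,  9.2]), 6.42)
(array([-87.3,  32.9,  26.2]), array([-5.4,  1.1,  9.9]), 7.17)
(array([-59.8,  33. ,  26.3]), array([-5.2,  1.4,  9.2]), 7.87)
True (array([-59.3,  32.9,  26. ]), array([-1.5,  0.3, 10.1]), 8.18)
```

View pics/c3.png

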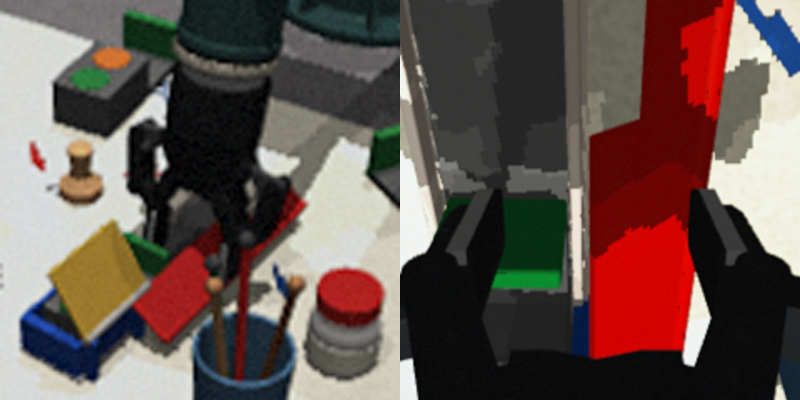

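The carrier has moved under the flap and the bar is still held. The contact stop was only a stick-slip trigger, so I'll advance in small steps until the force rises at the back wall.

Run:
```python
from rb import *
for x in np.arange(-57,-40,1.5):
    servo_line(tcp(x,33,26.5),.03); r=tip(); f=RB.inv().apply(r[1]); print(r[0],f.round(1),r[2])
    if f[0]<-13: break
dwell(.3);print(tip())
v=get_image("wrist");cv2.imwrite("pics/c4.png",cv2.resize(v["img"][130:370,160:480],(800,600)))
```

```text
[-58.4  33.   26.6] [-4.7  1.   9.6] 8.57
[-58.2  32.9  26.2] [-6.1  0.7 11. ] 8.82
[-58.1  32.8  25.8] [-9.1 -0.1 11.1] 9.07
[-56.5  32.8  25.8] [-9.3  0.4 11.1] 9.32
[-54.3  32.9  25.9] [-7.4  0.6 10.6] 9.57
[-52.9  32.9  25.9] [-6.4  0.4  9.9] 9.82
[-51.4  32.9  25.9] [-7.9  1.9  9.3] 10.07
[-49.9  32.9  25.9] [-7.4  1.2  9.5] 10.32
[-48.4  32.9  25.9] [-7.9  1.3 10.3] 10.57
[-47.1  32.9  25.8] [-7.8  0.6 10. ] 10.82
[-47.   32.8  25.6] [-10.6   1.6  13.4] 11.07
[-46.9  32.7  25.3] [-12.9  -0.   15.2] 11.32
(array([-46.9,  32.7,  25.3]), array([-14.2,   2.1,  14.5]), 11.62)
```

The tip stalled at x = −47 with force rising (expected −49), so the carrier is against the back wall. I'll back off and let the flap close gently.

Run:
```python
from rb import *
servo_line(tcp(-52,33,26.5),.03); servo_line(tcp(-65,33,26.5),.05)
servo_line(tcp(-65,33.5,68),.06); print(tip())
servo_line(tcp(-90,33.5,180),.15); dwell(.5); print(tip())
servo_line(tcp(-180,34,190),.15); dwell(.3)
o=[get_image(n)["img"] for n in("top","scene")]
a=cv2.resize(o[0][150:250,260:340],(400,500),interpolation=2);b=cv2.resize(o[1][190:270,280:360],(400,400),interpolation=2)
im=np.zeros((500,800,3),np.uint8);im[:,:400]=a;im[:400,400:]=b;cv2.imwrite("pics/c5.png",im); print(get_state()["time_s"])
```

```text
(array([-65.9,  33.5,  67.4]), array([-0.5, -0.3, -0.4]), 13.46)
(array([-90. ,  33.5, 179.8]), array([-0.6, -0.2, -0.7]), 14.88)
16.025
```

View pics/c5.png

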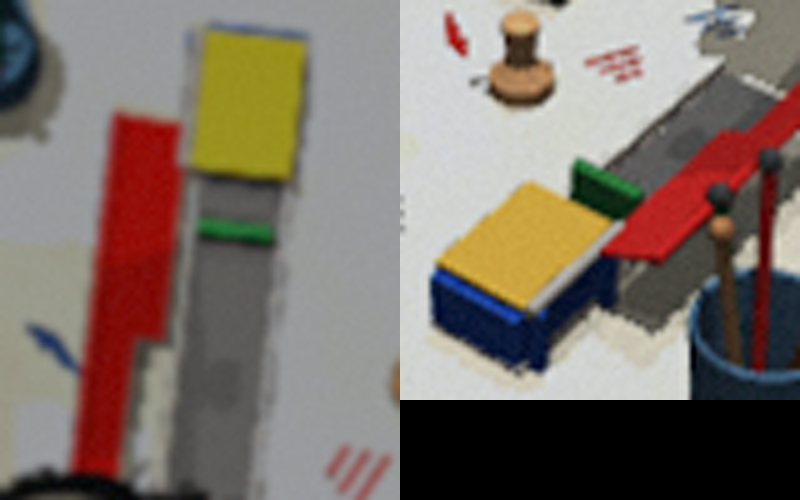

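The flap looks fully shut: its corners match the first picture. The green plate is at (236,232) in the crop. I'll check the plate's x position before handing in.

Run:
```python
from rb import *
import pickle
T=pickle.load(open("v0.pkl","rb"))["top"]
x=[]
for q in((200,218),(273,226),(199,236),(272,243)):
    w=RB.inv().apply(ray(T,(q[0]/5-.4+260,q[1]/5-.4+150),.04)-[p[0],p[1],0])*1e3; print(w.round(1)); x.append(w)
cx=np.mean(x,0)[0]+74; print("carrier x",cx)
if cx>35: print(sign_off())
```

```text
[-30.7  20.4  40. ]
[-30.9 -19.9  40. ]
[-40.6  19.8  40. ]
[-40.3 -20.3  40. ]
carrier x 38.38943690310514
the job is handed in; nothing more can be done
None
```

I handed the job in: the carrier is fully inside the chamber (x about 38 mm, centred), the flap is shut behind the paint block, and the arm is clear, with about 16 s of the 43 s on the clock. The judge's verdict was not shown.

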